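Wind up a return-spring tester, then draw its slide to the mark and hold

ROBOT

A 6-joint arm with a two-finger parallel gripper is mounted at the origin on a cart in front of the work surface, level with it; the furniture and walls round the work are solid. World frame = base frame: x ahead of the robot, y to its left, z up, the work surface at z = 0. Lengths are in m, angles in rad, forces in N, time in s.
With the tool pointing down it reaches from about 0.375 to 0.9 m from the base axis. Payload 3.1 kg.
Tool frame: the origin (TCP) lies between the finger pads; the fingertips stand 11 mm ahead of it and the grasp point (between the pads) lies 8 mm behind it; z points along the fingers, y is the direction in which the jaws open and shut (so a half turn about z gives the same grasp; the last joint's range is limited). The gripper opens to 85 mm and grips with 20 to 120 N. Pads are 22 mm wide; open, the fingers measure 114 mm over their backs; the gripper's body (76 mm by 85 mm) begins 54 mm behind the grasp point. The pads swing forward as they close: fully open they stand 13 mm farther back than shut.
Start: joints at [1.099, 0.527, 1.433, -0, 1.181, -0.178], TCP at [0.181, 0.598, 0.242] pointing down, gripper open.
Joint ranges: [-3.08, 3.08], [-0.75, 2.2], [0.22, 2.44], [-1.43, 4.57], [0, 2.65], [-2.85, 2.85]. Speed limits (rad/s): [2.79, 2.79, 3.14, 3.14, 3.14, 3.14].

INTERFACE

Orientations are given as a unit quaternion [x, y, z, w].
In Python, from station import manip gives the robot as it stands.
- The arm moves only by the tool move_arm, never from a script. Its argument "deltas" is a list of rows, each a list of 5 numbers: the shift along the tool's x, y, z in units of 40 cm (1.0 is 40 cm), then the turn about the tool's z in units of 0.5 rad (1.0 is 0.5 rad), then the opening in per cent of the stroke, from 0 (shut) to 100 (fully open). In form: [[x, y, z, twist, grip], ...]. A call has exactly 8 rows; each row is the pose to reach, as a shift and turn from the pose commanded when the call began, along the tool's axes at that moment; what a row does not reach only later rows make up. A row lasts 1/12 s, in which the tool goes at most 41.7 mm and 7.16 degrees, less where a joint would pass 70% of its speed; a pose out of reach is approached as far as the arm can. A call with a number of a shift or a turn outside -1 to 1 is refused whole. A call with a gripper value outside its range is refused whole. The fingers move at their own pace and stop on an object; "force" is the grip in N (left out, the last holds). Time passes only in rows, so rows that repeat a pose let the fingers close, or fill a call up. It gives the time, the measured TCP pose, the force and the opening at its end, in the units of the state.
- manip.sense(): the state, without advancing time (a new reading comes with each control period).
- manip.snapshot(name): name is "scene" or "top" or "wrist"; returns (picture, depth): 420x560x3 uint8, red, green, blue; 420x560 float32, m along the optical axis (not along the pixel's ray), 0 where there is no reading.
- manip.get_calibration(name): a dict with "vfov" (degrees; the focal length in pixels is half the picture's height over the tangent of half this angle, whatever the lens; pixels are square), "cx", "cy" (the principal point, pixels), "pose" (4x4, takes a point from camera to world coordinates). Camera axes: x right, y down, z forward; pixel columns grow to the right and rows downward; lengths in m; the calibration is good to about 2 mm. A picture is of the moment at which its call begins: read the wrist's pose just before it. get_calibration takes no time and is no camera call; for the wrist camera it gives the pose at the moment of the call.
- manip.sign_off(): hands the job in, once; it reports no verdict.
The state is a dict: "t": time; "q": joint angles; "qd": joint speeds; "tau": joint torques, N m; "tcp_pos": TCP position; "tool_rot": TCP orientation; "force": force on the tool from outside, world axes, zero at the start; "ft_torque": the same for the moment, N m; "finger_gap": opening from 0.0 (shut) to 1.0 (fully open).
Only numpy, scipy, OpenCV 4.12 (cv2) and the standard library are available. Lean on these libraries where they do the work, as an engineer would, in place of code of your own. Each camera call takes 0.05 s, during which the arm holds its last target.

TASK

Set up the bench spring tester for a reading: first wind its winged key clockwise (it takes more than one grasp) until the key's pointer is at the mark tab on the dial or a little past it. Then pull the spring-loaded crossbar out until the slide's pointer blade stands in the middle between the two upright fins of the rider on the scale, and finish the program while still holding the crossbar there with the gripper, because the spring would pull it back. Do not shift the rider or the tin, tape, pliers and spark plug that lie around.

Things in the scene. Friction and masses are not known exactly. Their poses are not given: they have to be found in the camera images.
- tester: The spring tester, fixed to the bench: dark steel base plate 270 x 115 x 12 mm with a spring barrel, a winder box under the key and a scale bar. Origin: on the bench surface (z = 0) under the middle of the plate; z up. The slide is pulled along the tester's own -x; the key stands 85 mm along +x; the scale bar runs along x at y = +45 mm. Nothing of it but key and crossbar is higher than 108 mm.
- draw_bar (a point): Centre of the crossbar: round steel bar, 14 mm diameter, 100 mm long along the tester's y, axis 102 mm above the bench, on a 12 mm upright stem. A 12 mm rod, top 66 mm above the bench, runs from the stem's foot back (+x) into the barrel. Moves with the slide; axes as the tester's. Free round about down to the rod; at rest the barrel (top at 83 mm) begins 97 mm behind. Straddle it from above.
- draw (a joint): How far the slide is pulled out, m: 0 at rest (sprung home), limit 0.105. The spring resists with about 4.4 N at 0 plus 1.1 N per 10 mm (10 to 13 N at the mark) and returns the slide if let go.
- pointer (a point): Lower end of the slide's pointer blade (4 mm thick along x, 8 mm wide), 59 mm above the bench, 80 mm behind the crossbar's axis (tester's +x) and 48 mm to the tester's +y. Moves with the slide.
- rider_gap (a point): Mid-point between the two upright fins of the rider, at the height of their tops, 54 mm above the bench. Fins 3 mm thick, clear gap 16 mm along the tester's x. The blade passes 5 mm above the fins' tops. Axes as the tester's. It tells the mark; it is not to be moved (it sits stiffly on the scale, about 6 N).
- rider (a joint): Where the rider is set on the scale, m: the pointer blade is in the middle between the fins when joint draw equals this value.
- key_wing (a point): Centre of the flat wing of the key: upright steel plate 44 mm wide along its own x, 9 mm thick along its own y, 34 mm tall (from 115 to 149 mm above the bench), this point 134 mm above the bench. z up, the hinge axis is vertical through this point. Its own +x is the direction in which the key's thin pointer points (36 mm long, just above the dial). Free from above. Turns with the key.
- key (a joint): How far the key is wound, rad, growing clockwise seen from above: pointer exactly at the mark tab at 2.4, hard stop at 2.75, starts somewhere from 0 to 0.4. It turns against about 0.13 to 0.17 N m and stays where it is left (internal brake).
- tin: Open steel screw tin, 73 mm diameter, 42 mm tall, loose bystander; origin at the centre of its underside.
- tape: Roll of masking tape, 68 mm diameter, 24 mm tall, loose bystander; origin at the centre of its underside.
- pliers: Blue-handled pliers, 59 x 168 x 13 mm, lying, loose bystander; origin at the centre of the underside.
- plug: Spark plug, 19 x 78 x 22 mm, lying, loose bystander; origin at the centre of the underside.

How it is judged:
On the way, in this order (a step that is already met when the one before it is completed fails the run):
1. the key is wound up to the mark tab (2.25 rad or more) (value of joint key above 2.25 rad), for 0.2 s.
2. the slide is drawn out by the gripper so that the pointer blade is between the rider's fins (x of pointer in the frame of rider_gap between -0.006 and 0.006 m and contact force between the fingers and draw above 4 N), for 0.3 s.
At the end, for the whole second after the job is handed in: The program has ended with the gripper still holding the crossbar (contact force over 4 N): the slide stands still (under 10 mm/s) with its pointer within 6 mm of the middle between the rider's fins, the key is still wound to at least 2.25 rad, and the rider is within 6 mm of where it was (all of step 2 and value of joint key above 2.25 rad and velocity of joint draw between -0.01 and 0.01 m/s and distance of rider_gap from where it was at the start of the episode below 0.006 m); the arm keeps its last pose, push and grip.
It fails at once if the rider is shifted by more than 6 mm (distance of rider_gap from where it was at the start of the episode above 0.006 m).
It fails at once if a bystander (tin, tape, pliers or spark plug) is shifted by more than 20 mm (distance of any of tin, tape, pliers, plug from where it was at the start of the episode above 0.02 m).
It also fails if it takes over 54 s, if anything falls off the work surface, if the arm or the gripper's body presses on something with over 40 N, if the wrist force passes 120 N, or if a joint passes its speed limit or range.

## Working session

There is one attempt and no reset: what is moved stays moved. The work goes in short steps, Python scripts to look and compute and a tool call to move; the robot and the scene stay as the last step left them, time stands still between calls to the robot, and variables do not carry over. Pictures are saved under pics/ and viewed, and the job is handed in when it is done.

Besides the shell and the picture viewer there is one more tool, called after "Call:" in YAML: its name, and indented under it one key for each argument. move_arm: Moves the arm, as the interface text tells. Its arguments: {"type":"object","properties":{"deltas":{"type":"array","items":{"type":"array","items":{"type":"number"}}},"force":{"type":"number"}},"required":["deltas"]}

```bash
ls; mkdir -p pics
cat > h.py <<'E'
import numpy as np, cv2
from station import manip
def snap(n,f):
    c=manip.get_calibration(n); p,d=manip.snapshot(n)
    cv2.imwrite('pics/'+f+'.png',p[:,:,::-1]); np.savez('pics/'+f+'.npz',p=p,d=d,pose=c['pose'],vf=c['vfov'],cx=c['cx'],cy=c['cy'])
    return p,d,c
def load(f): return np.load('pics/'+f+'.npz')
def ray(L,u,v):
    f=210/np.tan(np.radians(float(L['vf']))/2); r=np.array([(u-L['cx'])/f,(v-L['cy'])/f,1.0])
    return L['pose'][:3,3], L['pose'][:3,:3]@r
def onz(L,u,v,z):
    o,r=ray(L,u,v); return o+r*(z-o[2])/r[2]
def dep(L,u,v):
    o,r=ray(L,u,v); return o+r*float(L['d'][int(v),int(u)])
def cloud(L):
    vv,uu=np.mgrid[0:420,0:560]; f=210/np.tan(np.radians(float(L['vf']))/2)
    r=np.stack([(uu-L['cx'])/f,(vv-L['cy'])/f,np.ones_like(uu,float)],-1)*L['d'][...,None]
    return r@L['pose'][:3,:3].T+L['pose'][:3,3]
E
python3 - <<'E'
from h import *
s=manip.sense();print(s)
for n in ("scene","top"):
    p,d,c=snap(n,n+'0');print(n,c)
E
```

```text
pics
{'t': 0.0, 'q': array([ 1.09848509e+00,  5.28432299e-01,  1.43391586e+00,  1.51205467e-05,
        1.18139235e+00, -1.78518287e-01]), 'qd': array([-0.00174691, -0.00123077,  0.00040587,  0.00227711,  0.00207721,
       -0.00112019]), 'tau': array([ 7.96012646e-04, -4.42349553e+01, -1.78026402e+01, -1.98533221e-04,
        8.37111671e-03,  1.59377987e-05]), 'tcp_pos': array([0.18064761, 0.59759693, 0.24135009]), 'tool_rot': array([ 1.46371503e-01,  9.89229109e-01, -1.01533230e-03, -3.49961361e-04]), 'force': array([ 1.51980873, -0.0626515 ,  0.92539521]), 'ft_torque': array([ 0.01517236, -0.01622568,  0.01213688]), 'finger_gap': 0.9972803908864005}
scene {'vfov': 44.97364656469125, 'cx': 276.8300683163424, 'cy': 211.82921452758606, 'pose': array([[ 0.5855203 , -0.61626635,  0.52667045, -0.14309686],
       [-0.81048261, -0.4315156 ,  0.39612148, -0.52730582],
       [-0.01684982, -0.6587944 , -0.75213431,  1.06521401],
       [ 0.        ,  0.        ,  0.        ,  1.        ]])}
top {'vfov': 51.91642576884864, 'cx': 274.6765388939303, 'cy': 203.24880549229465, 'pose': array([[-0.02261337, -0.99621448,  0.08393652,  0.43478248],
       [-0.99971654,  0.02315843,  0.00552571, -0.00783526],
       [-0.00744863, -0.08378777, -0.99645578,  1.14491677],
       [ 0.        ,  0.        ,  0.        ,  1.        ]])}
```

View pics/scene0.png

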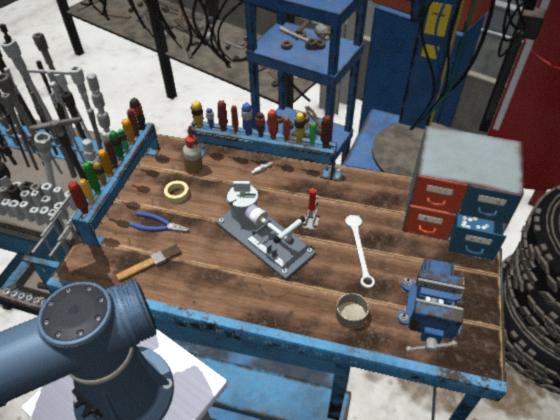

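View pics/top0.png

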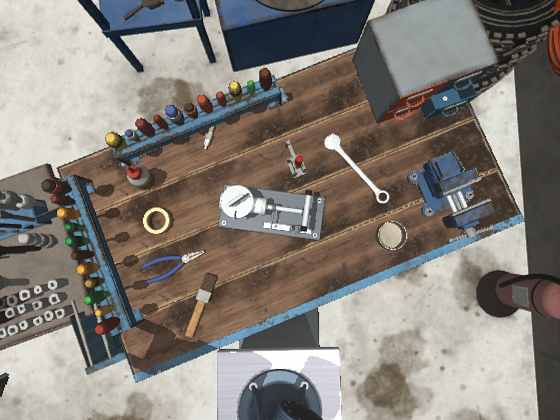

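The scene view shows the tester in mid-bench, with the key at (240,190) and the crossbar near (292,232). In the top view the key is at (238,200), the crossbar at (307,212), the tape at (157,220), the pliers at (175,262), the tin at (391,235) and the plug at (209,137). I'll zoom in.

Run:
```python
from h import *
p=cv2.imread('pics/top0.png')[165:255,200:345]; cv2.imwrite('pics/topz.png',cv2.resize(p,None,fx=5,fy=5,interpolation=cv2.INTER_CUBIC))
p=cv2.imread('pics/scene0.png')[170:285,205:330]; cv2.imwrite('pics/scz.png',cv2.resize(p,None,fx=5,fy=5,interpolation=cv2.INTER_CUBIC))
L=load('top0');print(dep(L,40,300),dep(L,275,385),dep(L,238,200))
```

```text
[ 0.28532388  0.64379404 -0.04318798] [0.07123948 0.00789786 0.02800343] [0.52925215 0.08358864 0.13792047]
```

View pics/topz.png

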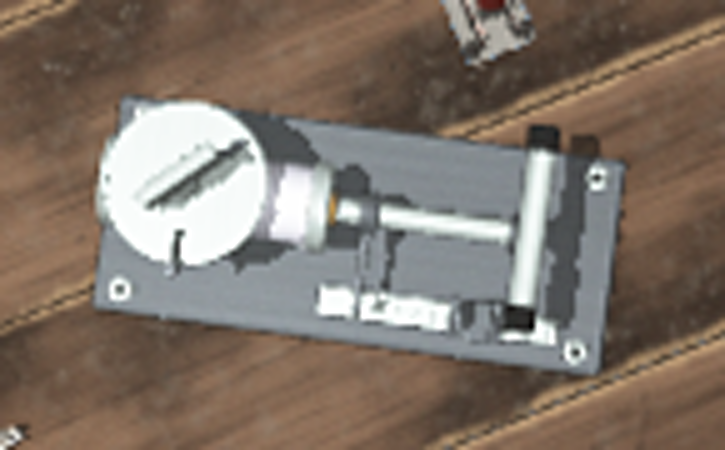

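View pics/scz.png

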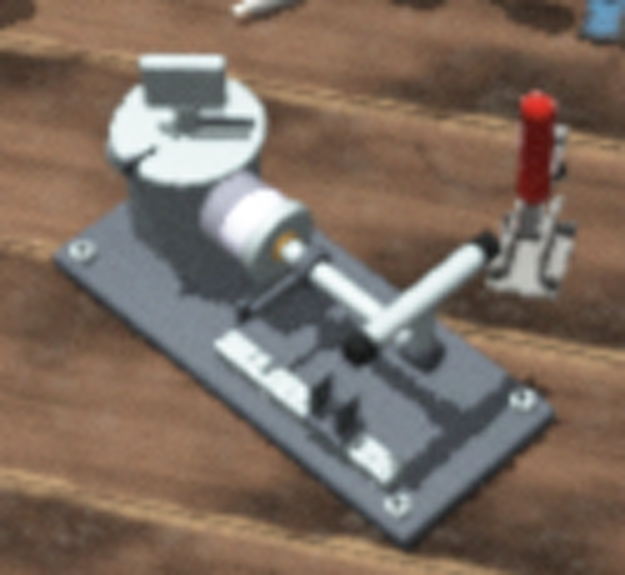

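Rough reading: wing angle of about 30° up-right in the top view, tab pointing down, so about 2.2 rad are left to wind. Next I'll measure the tester's frame and the wing.

Run:
```python
from h import *
for n in ('top0','scene0'):
    L=load(n);C=cloud(L);X=C[...,0];Y=C[...,1];Z=C[...,2]
    box=(X>.35)&(X<.65)&(Y>-.2)&(Y<.2)
    print(n,'plane z', np.median(Z[box&(Z<.005)]))
    m=(box&(Z>.006)&(Z<.2)).astype(np.uint8)
    k,lab,st,_=cv2.connectedComponentsWithStats(m); i=1+np.argmax(st[1:,4]); 
    mm=(lab==i)&(Z<.018); P=C[mm][:,:2].astype(np.float32)*1000
    r=cv2.minAreaRect(P);print('plate',r)
    w=box&(Z>.122)&(Z<.16);P=C[w]
    print('wing',len(P),P[:,2].min(),P[:,2].max(),cv2.minAreaRect(P[:,:2].astype(np.float32)*1000))
    w=box&(Z>.094)&(Z<.112)&(lab==i)&(Y<.02);P=C[w]
    print('bar',len(P),P[:,2].max(),cv2.minAreaRect(P[:,:2].astype(np.float32)*1000))
```

```text
top0 plane z -0.0007482444162683066
plate ((508.4930419921875, 7.919464111328125), (269.7707824707031, 115.1881103515625), 80.99539947509766)
wing 132 0.12277060379319238 0.15344022547030267 ((572.9913940429688, 18.66364288330078), (14.438766479492188, 211.0881805419922), 32.935787200927734)
bar 241 0.11186845740734652 ((503.0447082519531, -76.91497802734375), (15.279587745666504, 101.11054992675781), 80.98133850097656)
scene0 plane z -0.0011148100093998359
plate ((553.17041015625, 1.2959136962890625), (273.6443176269531, 209.11178588867188), 81.16122436523438)
wing 185 0.12221817657352785 0.15320716389912203 ((574.008056640625, 19.54790496826172), (17.71990394592285, 210.5841522216797), 32.09010696411133)
bar 257 0.11195342223972737 ((541.3499755859375, -75.47079467773438), (178.72996520996094, 33.257877349853516), 3.680635452270508)
```

Run:
```python
from h import *
c0=np.array([.5085,.0079]);a=np.radians(81);ex=np.array([np.cos(a),np.sin(a)]);ey=np.array([-ex[1],ex[0]])
T=lambda p:((p[...,:2]-c0)@np.stack([ex,ey],1))
for n in ('top0','scene0'):
    L=load(n);C=cloud(L);Z=C[...,2];t=T(C);tx=t[...,0];ty=t[...,1]
    inn=(abs(tx)<.16)&(abs(ty)<.062)
    w=inn&(tx>.03)&(Z>.122)&(Z<.16)
    P=np.concatenate([t[w]*1000],0).astype(np.float32);r=cv2.minAreaRect(P);print(n,'wing t-frame',w.sum(),r, C[w][:,2].max())
    tp=inn&(tx>.03)&(Z>.143)&(Z<.16);P=C[tp][:,:2].astype(np.float32)*1000;print('  top',cv2.minAreaRect(P))
    w=inn&(tx>.03)&(Z>.100)&(Z<.116);print('dial',w.sum(),Z[w].mean(),cv2.minEnclosingCircle((t[w]*1000).astype(np.float32)))
    w=inn&(tx<-.05)&(Z>.098)&(Z<.118);print('bar',w.sum(),Z[w].max(),cv2.minAreaRect((t[w]*1000).astype(np.float32)))
    w=inn&(ty>.03)&(tx<.02)&(Z>.03)&(Z<.085);v,u=np.nonzero(w)
    for q in sorted(zip(u,v)): print(q,(t[q[1],q[0]]*1000).round(),round(Z[q[1],q[0]]*1000),end=';')
    print()
```

```text
top0 wing t-frame 92 ((84.99313354492188, -7.800590515136719), (43.024131774902344, 9.033204078674316), 43.00727462768555) 0.15344022547030267
  top ((529.6731567382812, 90.74502563476562), (8.775298118591309, 42.9896240234375), 32.900089263916016)
dial 289 0.10192915669196616 ((85.22779083251953, -5.362534046173096), 41.43685531616211)
bar 249 0.1137457006825231 ((-84.62415313720703, -7.879871368408203), (101.11056518554688, 15.27959156036377), 89.98133087158203)
(np.int64(270), np.int64(225)) [-3. 37.] 69;(np.int64(270), np.int64(226)) [-3. 40.] 70;(np.int64(270), np.int64(227)) [-4. 42.] 75;(np.int64(271), np.int64(223)) [-4. 32.] 64;(np.int64(271), np.int64(224)) [-5. 34.] 60;(np.int64(271), np.int64(225)) [-5. 37.] 76;(np.int64(271), np.int64(226)) [-6. 39.] 71;(np.int64(271), np.int64(227)) [-6. 42.] 71;(np.int64(289), np.int64(230)) [-52.  42.] 35;(np.int64(290), np.int64(227)) [-54.  34.] 31;(np.int64(290), np.int64(228)) [-54.  37.] 33;(np.int64(290), np.int64(231)) [-55.  45.] 33;(np.int64(291), np.int64(226)) [-55.  32.] 56;(np.int64(291), np.int64(227)) [-56.  35.] 54;(np
[... 4979 characters left out ...]
  36.] 51;(np.int64(274), np.int64(251)) [-77.  37.] 48;(np.int64(274), np.int64(252)) [-77.  38.] 45;(np.int64(274), np.int64(253)) [-78.  39.] 43;(np.int64(274), np.int64(254)) [-77.  38.] 36;(np.int64(274), np.int64(256)) [-78.  39.] 30;(np.int64(275), np.int64(248)) [-73.  30.] 51;(np.int64(275), np.int64(249)) [-78.  35.] 56;(np.int64(275), np.int64(250)) [-76.  33.] 48;(np.int64(275), np.int64(251)) [-75.  32.] 41;(np.int64(275), np.int64(252)) [-75.  33.] 38;(np.int64(275), np.int64(253)) [-77.  34.] 36;(np.int64(275), np.int64(254)) [-76.  34.] 32;(np.int64(275), np.int64(256)) [-81.  39.] 33;(np.int64(276), np.int64(251)) [-78.  31.] 43;(np.int64(277), np.int64(254)) [-80.  30.] 32;
```

Run:
```python
from h import *
c0=np.array([.5085,.0079])
for n in ('top0','scene0'):
    C=cloud(load(n)).reshape(-1,3)
    s=np.array([.18,.6]);e=np.array([.529,.09]);d=(e-s)/np.linalg.norm(e-s);q=C[:,:2]-s
    al=q@d;la=abs(q@np.array([-d[1],d[0]]));m=(al>-.1)&(al<.75)&(la<.12)&(C[:,2]<.6)
    for k in range(-1,8):
        mm=m&(al>k*.1)&(al<k*.1+.1); print(n,k,mm.sum(), C[mm,2].max() if mm.any() else None)
L=load('top0')
t=onz(L,235.6,215,.102);k=onz(L,238,201.5,.102);print('tab',t,'wing at149',onz(L,239,200.4,.149))
P,d,c=snap('wrist','w0')
```

```text
top0 -1 1021 -0.015622696350848564
top0 0 2846 0.30617318258551063
top0 1 794 0.10526511535747951
top0 2 5267 0.21461753975996112
top0 3 3431 0.02713465217223332
top0 4 3457 0.02800531378930815
top0 5 3326 0.14924572879325215
top0 6 3409 0.15344022547030267
top0 7 1676 0.11184186848909472
scene0 -1 1093 -0.0176890380494501
scene0 0 1606 0.033029417811510475
scene0 1 839 0.1051488747175886
scene0 2 5009 0.21462216265434453
scene0 3 2559 0.027936873775841864
scene0 4 2666 0.029514256446413922
scene0 5 2519 0.14801072428525452
scene0 6 2850 0.15320716389912203
scene0 7 1165 0.11255895590475073
tab [0.49627313 0.09323099 0.102     ] wing at149 [0.527227   0.08027656 0.149     ]
```

View pics/w0.png

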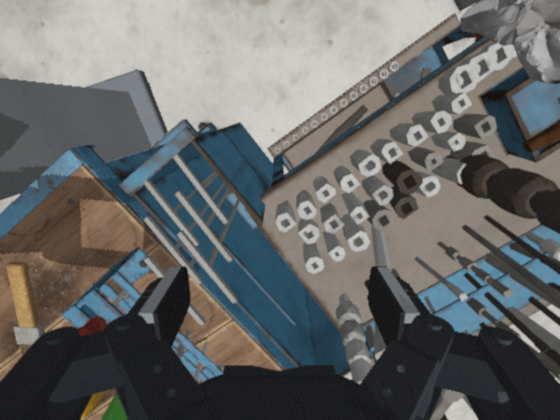

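The wrist view shows only the tool cart and the rack. The rack's tools reach 0.215 m, so I raise the arm before crossing.

Call:
move_arm:
  deltas:
    - [0,0,-0.1,0,100]
    - [0,0,-0.2,0,100]
    - [0,0,-0.3,0,100]
    - [0,0,-0.4,0,100]
    - [-0.07,-0.06,-0.4,0,100]
    - [-0.15,-0.12,-0.4,0,100]
    - [-0.22,-0.18,-0.4,0,100]
    - [-0.3,-0.24,-0.4,0,100]

```text
t: 0.82
tcp_pos: [0.2678, 0.4702, 0.4023]
tool_rot: [0.146, 0.989, -0.0, -0.0]
force: [0.7, 0.0, -0.4]
finger_gap: 1.004
```

Call:
move_arm:
  deltas:
    - [-0.075,-0.06,0,0.2,100]
    - [-0.15,-0.12,0,0.4,100]
    - [-0.23,-0.18,0,0.6,100]
    - [-0.3,-0.24,0,0.8,100]
    - [-0.38,-0.3,0,1.0,100]
    - [-0.45,-0.36,0,1.0,100]
    - [-0.53,-0.42,0,1.0,100]
    - [-0.6,-0.48,0,1.0,100]

```text
t: 1.48
tcp_pos: [0.443, 0.2164, 0.4022]
tool_rot: [0.387, 0.922, -0.0, 0.0]
force: [0.4, 0.7, 0.6]
finger_gap: 0.999
```

```bash
cat >> h.py <<'E'
from scipy.spatial.transform import Rotation as R
def go(target, yang=None):
    s=manip.sense(); r=R.from_quat(s['tool_rot']).as_matrix(); d=np.array(target)-s['tcp_pos']
    ya=np.arctan2(r[1,1],r[0,1]); print('t',s['t'],'tcp',s['tcp_pos'].round(4),'yang',ya.round(3),'q6',s['q'][5].round(3),'gap',s['finger_gap'],'F',s['force'].round(1),'zax',r[:,2].round(3))
    print('delta units',(r.T@d/.4).round(4), 'twist units', None if yang is None else ((ya-yang+np.pi/2)%np.pi-np.pi/2)/.5)
E
python3 - <<'E'
from h import *
snap('wrist','w1')
go([.529,.090,.2],np.radians(32.9))
E
```

```text
t 1.5333 tcp [0.447  0.2112 0.402 ] yang 0.771 q6 -0.552 gap 0.9997170872346393 F [ 1.7 -2.1 -0.2] zax [ 0.003 -0.006 -1.   ]
delta units [-0.3568 -0.0634  0.5075] twist units 0.3940793009131571
```

View pics/w1.png

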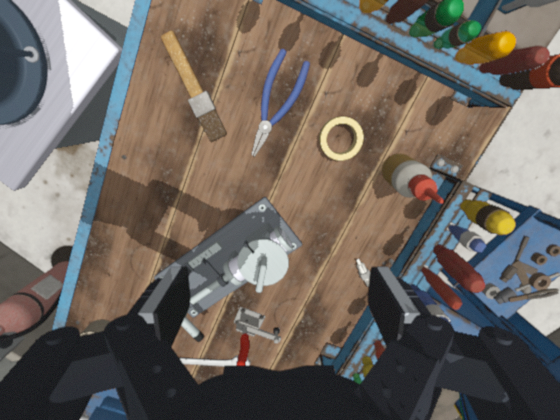

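Call:
move_arm:
  deltas:
    - [-0.09,-0.02,0,0.1,100]
    - [-0.18,-0.03,0,0.2,100]
    - [-0.27,-0.05,0,0.3,100]
    - [-0.355,-0.063,0,0.39,100]
    - [-0.355,-0.063,0.1,0.39,100]
    - [-0.355,-0.063,0.2,0.39,100]
    - [-0.355,-0.063,0.25,0.39,100]
    - [-0.355,-0.063,0.25,0.39,100]

```text
t: 2.2
tcp_pos: [0.52, 0.0992, 0.297]
tool_rot: [0.475, 0.88, -0.003, -0.006]
force: [-0.7, -0.1, 0.2]
finger_gap: 0.998
```

Run:
```python
from h import *
snap('wrist','w2')
go([.529,.090,.13],np.radians(32.9))
```

```text
t 2.25 tcp [0.522  0.0994 0.2999] yang 0.582 q6 -0.604 gap 0.9977057834070576 F [-1.1  0.1  0.7] zax [-0.007  0.    -1.   ]
delta units [-0.0309  0.004   0.4247] twist units 0.014992694394407646
```

View pics/w2.png

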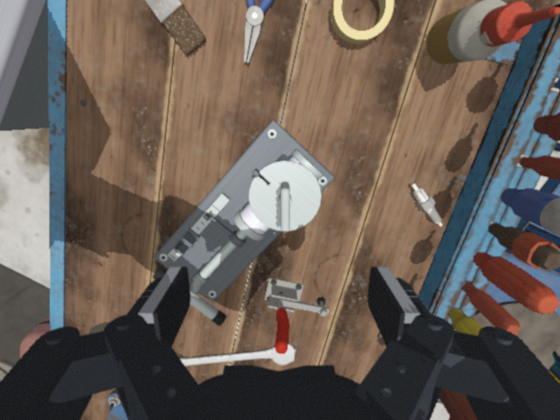

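The wrist view shows the key at (285,195) with its wing vertical, so it is aligned with the jaws. The tab is at (262,178).

Run:
```python
from h import *
L=load('w2');C=cloud(L);Z=C[...,2];X=C[...,0];Y=C[...,1]
b=(abs(X-.529)<.06)&(abs(Y-.09)<.06)
w=b&(Z>.143)&(Z<.16);P=C[w];print('wing top',w.sum(),np.median(P[:,2]),cv2.minAreaRect((P[:,:2]*1000).astype(np.float32)))
w=b&(Z>.09)&(Z<.112);print('dial',np.median(Z[w]),cv2.minEnclosingCircle((C[w][:,:2]*1000).astype(np.float32)))
w=b&(Z>.112)&(Z<.118);print('mid',w.sum())
print('tab',onz(L,260,178,.102),onz(L,255,171,.102),'wingtop px',onz(L,285,190,.149),onz(L,284,222,.149))
p=cv2.imread('pics/w2.png')[150:250,230:340]; cv2.imwrite('pics/w2z.png',cv2.resize(p,None,fx=6,fy=6,interpolation=cv2.INTER_CUBIC))
```

```text
wing top 387 0.14867493225175116 ((530.4727172851562, 92.35746765136719), (7.783190727233887, 42.48664093017578), 33.46634292602539)
dial 0.1001304930524829 ((527.9766235351562, 91.30485534667969), 42.501522064208984)
mid 18
tab [0.49682453 0.09502076 0.102     ] [0.48830586 0.09850499 0.102     ] wingtop px [0.51967531 0.10841256 0.149     ] [0.53644217 0.08151554 0.149     ]
```

View pics/w2z.png

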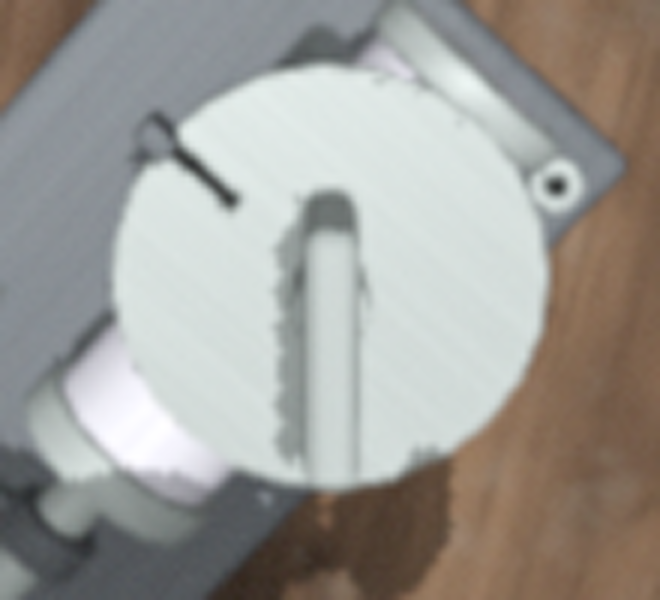

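Call:
move_arm:
  deltas:
    - [-0.02,0,0.05,0,100]
    - [-0.02,0,0.12,0,100]
    - [-0.02,0,0.2,0,100]
    - [-0.02,0,0.25,0,100]
    - [-0.02,0,0.25,0,100]
    - [-0.02,0,0.25,0,100]
    - [-0.02,0,0.25,0,100]
    - [-0.02,0,0.25,0,100]

```text
t: 2.92
tcp_pos: [0.53, 0.0929, 0.2048]
tool_rot: [0.474, 0.88, 0.001, 0.002]
force: [0.2, 0.2, -0.4]
finger_gap: 0.999
```

Run:
```python
from h import *
go([.5295,.0922,.129],.584)
```

```text
t 2.9167 tcp [0.53   0.0929 0.2048] yang 0.582 q6 -0.617 gap 0.9989207331983014 F [ 0.2  0.2 -0.4] zax [ 0.005 -0.    -1.   ]
delta units [-1.000e-04 -2.800e-03  1.895e-01] twist units -0.0031976542008376185
```

Call:
move_arm:
  deltas:
    - [0,-0.002,0.06,0,60]
    - [0,-0.002,0.12,0,40]
    - [0,-0.002,0.19,0,30]
    - [0,-0.002,0.19,0,30]
    - [0,-0.002,0.19,0,0]
    - [0,-0.002,0.19,0,0]
    - [0,-0.002,0.19,0,0]
    - [0,-0.002,0.19,0,0]
  force: 60

```text
t: 3.58
tcp_pos: [0.5295, 0.0926, 0.1286]
tool_rot: [0.474, 0.88, 0.001, 0.002]
force: [1.0, 2.7, 5.2]
finger_gap: 0.101
```

Run:
```python
from h import *
go([.5295,.0922,.129],.584);snap('wrist','w3')
```

```text
t 3.5833 tcp [0.5295 0.0926 0.1286] yang 0.582 q6 -0.618 gap 0.10081189526394853 F [1.  2.7 5.2] zax [ 0.006  0.    -1.   ]
delta units [-0.0008 -0.0006 -0.0011] twist units -0.0039006797331904153
```

View pics/w3.png

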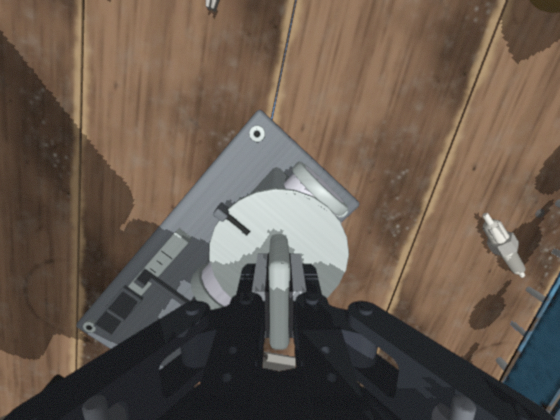

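The wing is gripped (gap 8.6 mm). The wing is at (280,300) and the tab at (232,215). Now winding clockwise.

Call:
move_arm:
  deltas:
    - [0,0,0,0.1,0]
    - [0,0,0,0.25,0]
    - [0,0,0,0.4,0]
    - [0,0,0,0.55,0]
    - [0,0,0,0.7,0]
    - [0,0,0,0.85,0]
    - [0,0,0,1.0,0]
    - [0,0,0,1.0,0]

```text
t: 4.3
tcp_pos: [0.5304, 0.0929, 0.1286]
tool_rot: [0.679, 0.734, 0.003, 0.002]
force: [3.0, 3.9, 6.1]
finger_gap: 0.098
```

Run:
```python
from h import *
go([.5295,.0922,.129],.584);snap('wrist','w4')
```

```text
t 4.3 tcp [0.5304 0.0929 0.1286] yang 0.079 q6 -0.115 gap 0.09751570422964155 F [3.  3.9 6.1] zax [ 0.008  0.001 -1.   ]
delta units [-0.0015 -0.0024 -0.0011] twist units -1.0099000522401695
```

View pics/w4.png

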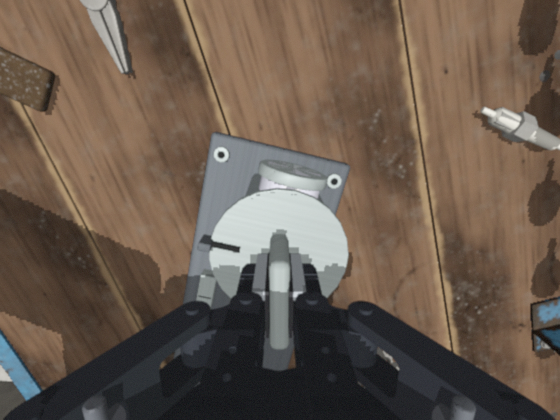

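The wing turned along with the jaws (the tab moved to (210,243)), so I'll keep going.

Call:
move_arm:
  deltas:
    - [0,0,0,0.15,0]
    - [0,0,0,0.3,0]
    - [0,0,0,0.45,0]
    - [0,0,0,0.6,0]
    - [0,0,0,0.75,0]
    - [0,0,0,0.9,0]
    - [0,0,0,1.0,0]
    - [0,0,0,1.0,0]

```text
t: 5.02
tcp_pos: [0.5313, 0.0928, 0.1286]
tool_rot: [0.839, 0.544, 0.004, 0.002]
force: [4.6, 4.4, 3.9]
finger_gap: 0.094
```

Call:
move_arm:
  deltas:
    - [0,0,0,0.15,0]
    - [0,0,0,0.3,0]
    - [0,0,0,0.45,0]
    - [0,0,0,0.6,0]
    - [0,0,0,0.75,0]
    - [0,0,0,0.9,0]
    - [0,0,0,1.0,0]
    - [0,0,0,1.0,0]

```text
t: 5.68
tcp_pos: [0.532, 0.0922, 0.1286]
tool_rot: [0.947, 0.32, 0.005, 0.002]
force: [6.0, 1.5, 3.1]
finger_gap: 0.096
```

Call:
move_arm:
  deltas:
    - [0,0,0,0.15,0]
    - [0,0,0,0.3,0]
    - [0,0,0,0.45,0]
    - [0,0,0,0.6,0]
    - [0,0,0,0.75,0]
    - [0,0,0,0.9,0]
    - [0,0,0,1.0,0]
    - [0,0,0,1.0,0]

```text
t: 6.35
tcp_pos: [0.5323, 0.0915, 0.1286]
tool_rot: [0.997, 0.076, 0.006, 0.001]
force: [7.1, -1.3, 2.4]
finger_gap: 0.095
```

Run:
```python
from h import *
go([.5295,.0922,.129],.584);snap('wrist','w5')
```

```text
t 6.35 tcp [0.5323 0.0915 0.1286] yang -1.42 q6 1.384 gap 0.09520828887141777 F [ 7.1 -1.3  2.4] zax [ 0.011 -0.001 -1.   ]
delta units [-0.0067 -0.0029 -0.001 ] twist units 2.2761798650969283
```

View pics/w5.png

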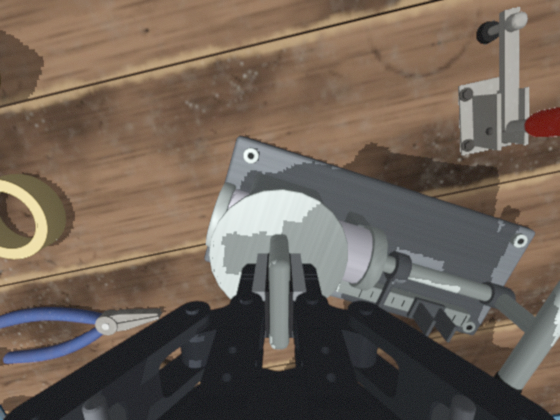

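Call:
move_arm:
  deltas:
    - [0,0,0,0.12,0]
    - [0,0,0,0.25,0]
    - [0,0,0,0.4,0]
    - [0,0,0,0.55,0]
    - [0,0,0,0.7,0]
    - [0,0,0,0.84,0]
    - [0,0,0,0.84,0]
    - [0,0,0,0.84,0]

```text
t: 7.07
tcp_pos: [0.5323, 0.0907, 0.1286]
tool_rot: [0.991, -0.133, 0.006, 0.0]
force: [6.0, -3.3, 3.1]
finger_gap: 0.099
```

Call:
move_arm:
  deltas:
    - [0,0,0,0,100]
    - [0,0,0,0,100]
    - [0,0,0,0,100]
    - [0,0,0,0,100]
    - [0,0,-0.08,0,100]
    - [0,0,-0.18,0,100]
    - [0,0,-0.28,0,100]
    - [0,0,-0.35,0,100]

```text
t: 7.73
tcp_pos: [0.5278, 0.0923, 0.2692]
tool_rot: [0.991, -0.133, 0.001, -0.0]
force: [0.7, -1.0, -0.4]
finger_gap: 0.996
```

Run:
```python
from h import *
go([.503,-.077,.2],np.radians(81))
for n in('top','scene','wrist'): snap(n,n+'6')
a=cv2.imread('pics/top6.png')[165:255,200:345];b=cv2.imread('pics/scene6.png')[170:285,205:330]
cv2.imwrite('pics/t6z.png',cv2.resize(a,None,fx=5,fy=5,interpolation=cv2.INTER_CUBIC))
```

```text
t 7.7333 tcp [0.5278 0.0923 0.2692] yang -1.838 q6 1.802 gap 0.9959420160887016 F [ 0.7 -1.  -0.4] zax [ 0.002 -0.    -1.   ]
delta units [0.0516 0.4247 0.1729] twist units -0.21974639726729706
```

View pics/t6z.png

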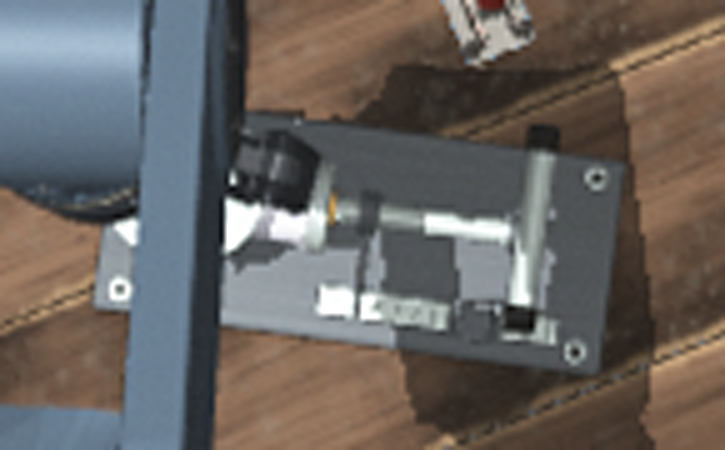

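View pics/wrist6.png

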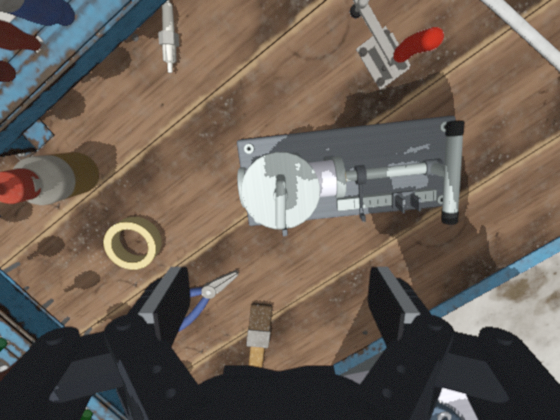

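Run:
```python
from h import *
a=cv2.imread('pics/wrist6.png')[140:250,230:480]
cv2.imwrite('pics/w6z.png',cv2.resize(a,None,fx=3.2,fy=3.2,interpolation=cv2.INTER_CUBIC))
L=load('wrist6');C=cloud(L);Z=C[...,2];X=C[...,0];Y=C[...,1]
b=(abs(X-.529)<.06)&(abs(Y-.09)<.06)
w=b&(Z>.143)&(Z<.16);P=C[w];print('wing top',w.sum(),cv2.minAreaRect((P[:,:2]*1000).astype(np.float32)))
ex=np.array([np.cos(np.radians(81)),np.sin(np.radians(81))]);ey=np.array([-ex[1],ex[0]]);c0=np.array([.5085,.0079])
t=np.stack([(C[...,:2]-c0)@ex,(C[...,:2]-c0)@ey],-1)
w=(t[...,0]<-.05)&(t[...,0]>-.13)&(abs(t[...,1])<.07)&(Z>.096)&(Z<.12);print('bar t',w.sum(),Z[w].max(),cv2.minAreaRect((t[w]*1000).astype(np.float32)))
print('world',cv2.minAreaRect((C[w][:,:2]*1000).astype(np.float32)))
w=(t[...,0]<-.02)&(t[...,0]>-.11)&(t[...,1]>.02)&(t[...,1]<.06)&(Z>.049)&(Z<.062);print('fins',(t[w]*1000).round().tolist())
w=(t[...,0]<.02)&(t[...,0]>-.03)&(t[...,1]>.02)&(t[...,1]<.06)&(Z>.055);print('blade',w.sum(),(t[w]*1000).mean(0),(t[w]*1000).min(0),(t[w]*1000).max(0))
```

```text
wing top 519 ((531.3291015625, 91.4110107421875), (8.888683319091797, 43.28462600708008), 74.5366439819336)
bar t 1747 0.11214660653331726 ((-83.18303680419922, -9.3184814453125), (15.231195449829102, 101.87136840820312), 0.28358790278434753)
world ((504.6910400390625, -75.71664428710938), (15.231192588806152, 101.87134552001953), 81.2835922241211)
fins [[-73.0, 28.0], [-74.0, 28.0], [-75.0, 28.0], [-73.0, 29.0], [-73.0, 28.0], [-74.0, 28.0], [-75.0, 28.0], [-54.0, 28.0], [-55.0, 28.0], [-56.0, 28.0], [-73.0, 30.0], [-74.0, 29.0], [-75.0, 29.0], [-54.0, 29.0], [-54.0, 29.0], [-55.0, 29.0], [-56.0, 28.0], [-73.0, 32.0], [-73.0, 31.0], [-73.0, 30.0], [-75.0, 31.0], [-54.0, 31.0], [-54.0, 29.0], [-55.0, 29.0], [-56.0, 30.0], [-73.0, 33.0], [-73.0, 32.0], [-73.0, 31.0], [-74.0, 31.0], [-54.0, 32.0], [-54.0, 31.0], [-55.0, 31.0], [-56.0, 30.0], [-73.0, 34.0], [-73.0, 33.0], [-74.0, 33.0], [-75.0, 33.0], [-54.0, 33.0], [-54.0, 32.0], [-55.0, 32.0], [-56.0, 32.0], [-73.0, 35.0], [-73.0, 34.0], [-74.0, 34.0], [-74.0, 34.0], [-54.0, 35.0], [-54.0, 34.0], [-55.0, 33.0], [-56.0, 33.0], [-72.0, 
[... 234 characters left out ...]
73.0, 39.0], [-73.0, 38.0], [-74.0, 38.0], [-74.0, 37.0], [-54.0, 38.0], [-54.0, 37.0], [-55.0, 37.0], [-56.0, 37.0], [-73.0, 40.0], [-73.0, 39.0], [-74.0, 39.0], [-75.0, 39.0], [-54.0, 39.0], [-54.0, 38.0], [-55.0, 38.0], [-56.0, 38.0], [-73.0, 41.0], [-73.0, 40.0], [-74.0, 40.0], [-75.0, 41.0], [-54.0, 40.0], [-54.0, 40.0], [-55.0, 39.0], [-57.0, 40.0], [-73.0, 42.0], [-73.0, 41.0], [-74.0, 41.0], [-75.0, 42.0], [-54.0, 42.0], [-54.0, 41.0], [-55.0, 41.0], [-56.0, 41.0], [-73.0, 43.0], [-74.0, 43.0], [-75.0, 43.0], [-54.0, 43.0], [-54.0, 42.0], [-55.0, 42.0], [-56.0, 42.0], [-55.0, 44.0], [-55.0, 44.0]]
blade 101 [-3.18176601 32.59748775] [-5.51878784 20.17602786] [-1.62659357 42.21095463]
```

View pics/w6z.png

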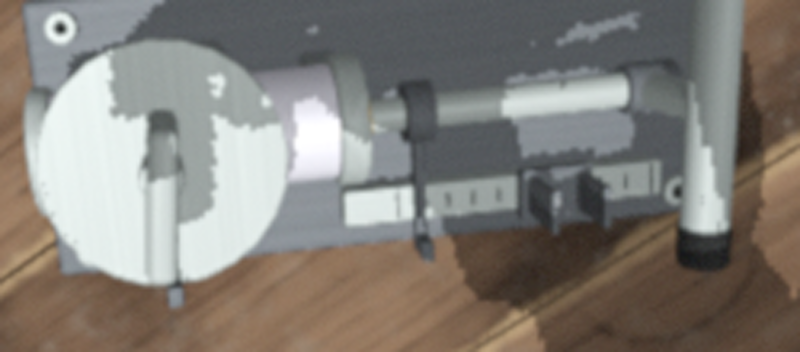

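The key pointer is just past the tab (lower end of the wing, at (175,290) in the zoom), which gives key ≈ 2.53 rad. The fins are at tester x = -55 and -74 and the blade at -3.3. The pull needed is therefore about 61 mm, and the bar-to-blade distance of 80 mm checks out. Moving over the crossbar.

Call:
move_arm:
  deltas:
    - [0.01,0.09,0,-0.05,100]
    - [0.02,0.18,0,-0.1,100]
    - [0.03,0.27,0,-0.15,100]
    - [0.04,0.36,0,-0.22,100]
    - [0.053,0.424,0.05,-0.22,100]
    - [0.053,0.424,0.12,-0.22,100]
    - [0.053,0.424,0.17,-0.22,100]
    - [0.053,0.424,0.17,-0.22,100]

```text
t: 8.55
tcp_pos: [0.4986, -0.0761, 0.193]
tool_rot: [0.997, -0.079, -0.006, -0.002]
force: [-0.4, -0.0, 0.2]
finger_gap: 1.001
```

Call:
move_arm:
  deltas:
    - [0,0,0,0,100]
    - [0,0,0,0,100]
    - [0,0,0,0,100]
    - [0,0,0,0,100]
    - [0,0,0,0,100]
    - [0,0,0,0,100]
    - [0,0,0,0,100]
    - [0,0,0,0,100]

```text
t: 9.22
tcp_pos: [0.5032, -0.0769, 0.1987]
tool_rot: [0.997, -0.078, 0.0, 0.0]
force: [-0.2, 0.2, 0.2]
finger_gap: 1.006
```

Run:
```python
from h import *
snap('wrist','w7')
L=load('w7');C=cloud(L);Z=C[...,2]
w=(Z>.1)&(Z<.12)&(abs(C[...,0]-.5)<.08)&(abs(C[...,1]+.08)<.04);r=cv2.minAreaRect((C[w][:,:2]*1000).astype(np.float32));print(r,Z[w].max())
go([.504,-.0765,.095],np.radians(81.1))
```

```text
((504.4732360839844, -76.2052001953125), (14.801947593688965, 102.16962432861328), 81.01952362060547) 0.11112813219693843
t 9.2667 tcp [ 0.5032 -0.0769  0.1985] yang -1.728 q6 1.356 gap 1.0019528916980072 F [ 0.  -0.6 -0.6] zax [ 0. -0. -1.]
delta units [ 0.0018 -0.0013  0.2588] twist units -0.003387905926286905
```

View pics/w7.png

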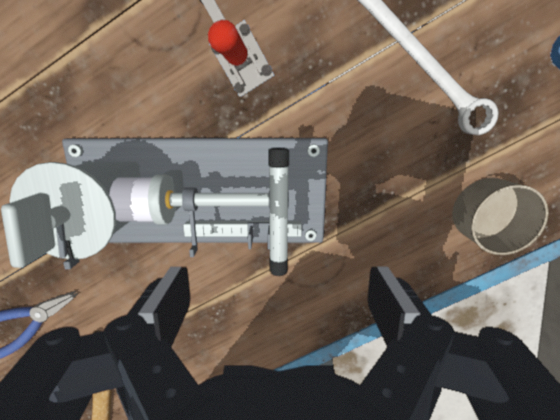

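The bar is centred between the jaws at (278,212). The tin at (500,220) is well clear and low, so I descend and grip.

Call:
move_arm:
  deltas:
    - [0,0,0.07,0,100]
    - [0,0,0.14,0,100]
    - [0,0,0.21,0,70]
    - [0,0,0.26,0,50]
    - [0,0,0.26,0,30]
    - [0,0,0.26,0,0]
    - [0,0,0.26,0,0]
    - [0,0,0.26,0,0]
  force: 60

```text
t: 9.93
tcp_pos: [0.5042, -0.0772, 0.0957]
tool_rot: [0.997, -0.079, 0.001, 0.0]
force: [0.1, 0.3, 8.9]
finger_gap: 0.146
```

Run:
```python
from h import *
snap('wrist','w8')
go([.504,-.0765,.095],np.radians(81.1))
```

```text
t 9.9833 tcp [ 0.5043 -0.0768  0.0958] yang -1.729 q6 1.356 gap 0.14023382641310628 F [1.  1.5 0.6] zax [ 0.003 -0.    -1.   ]
delta units [-0.0008 -0.0007  0.0021] twist units -0.005017529568991819
```

View pics/w8.png

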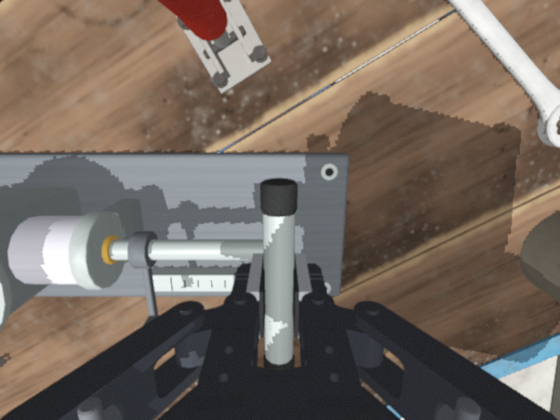

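Bar gripped at its centre; tool +y is the pull direction. First pull is 56 mm, then I'll look.

Call:
move_arm:
  deltas:
    - [0,0,0,0,0]
    - [0,0.02,0,0,0]
    - [0,0.045,0,0,0]
    - [0,0.07,0,0,0]
    - [0,0.095,0,0,0]
    - [0,0.12,0,0,0]
    - [0,0.14,0,0,0]
    - [0,0.14,0,0,0]
  force: 80

```text
t: 10.65
tcp_pos: [0.4956, -0.1318, 0.0959]
tool_rot: [0.997, -0.08, 0.002, -0.001]
force: [3.9, 9.2, 5.4]
finger_gap: 0.133
```

```bash
cat > m.py <<'E'
from h import *
import sys
ex=np.array([np.cos(np.radians(81)),np.sin(np.radians(81))]);ey=np.array([-ex[1],ex[0]]);c0=np.array([.5085,.0079])
i=sys.argv[1]
go([.504,-.0765,.095],np.radians(81.1))
s=manip.sense();print('tcp t-frame',(s['tcp_pos'][:2]-c0)@ex)
for n in('top','scene','wrist'):
    snap(n,n+i);L=load(n+i);C=cloud(L);Z=C[...,2]
    t=np.stack([(C[...,:2]-c0)@ex,(C[...,:2]-c0)@ey],-1)*1000
    b=(t[...,0]<20)&(t[...,0]>-100)&(t[...,1]>22)&(t[...,1]<55)
    f=b&(Z>.047)&(Z<.0575);bl=b&(Z>.061)&(Z<.078)
    h=lambda w:dict(zip(*[x.tolist() for x in np.unique(t[w][:,0].round(),return_counts=True)]))
    print(n,'fin',h(f),'blade',h(bl))
a=cv2.imread('pics/top%s.png'%i)[195:245,240:330];b=cv2.imread('pics/scene%s.png'%i)[215:275,225:305]
cv2.imwrite('pics/z%s.png'%i,np.vstack([cv2.resize(a,(640,290),interpolation=cv2.INTER_CUBIC),cv2.resize(b,(400,300),interpolation=cv2.INTER_CUBIC)[:, :].repeat(1,1) if 0 else cv2.resize(b,(640,300),interpolation=cv2.INTER_CUBIC)]))
E
python3 m.py 9
```

```text
t 10.65 tcp [ 0.4956 -0.1318  0.0959] yang -1.73 q6 1.247 gap 0.1332768268947034 F [3.9 9.2 5.4] zax [ 0.004  0.001 -1.   ]
delta units [-0.0011 -0.1398  0.0024] twist units -0.008663939831138556
tcp t-frame -0.14000324362266228
top fin {-77.0: 1, -76.0: 4, -75.0: 1, -74.0: 3, -57.0: 2, -56.0: 3, -55.0: 2} blade {-62.0: 2, -61.0: 2, -60.0: 3, -59.0: 3, -58.0: 2}
scene fin {-78.0: 2, -77.0: 3, -76.0: 3, -75.0: 5, -74.0: 3, -60.0: 1, -58.0: 3, -57.0: 1, -56.0: 1} blade {-63.0: 2, -62.0: 4, -61.0: 5, -60.0: 3, -59.0: 3, -58.0: 1, -57.0: 1}
wrist fin {-76.0: 32, -75.0: 20, -74.0: 17, -73.0: 2, -60.0: 4, -57.0: 42, -56.0: 3} blade {-61.0: 35, -60.0: 60, -59.0: 33, -58.0: 45, -57.0: 15}
```

View pics/z9.png

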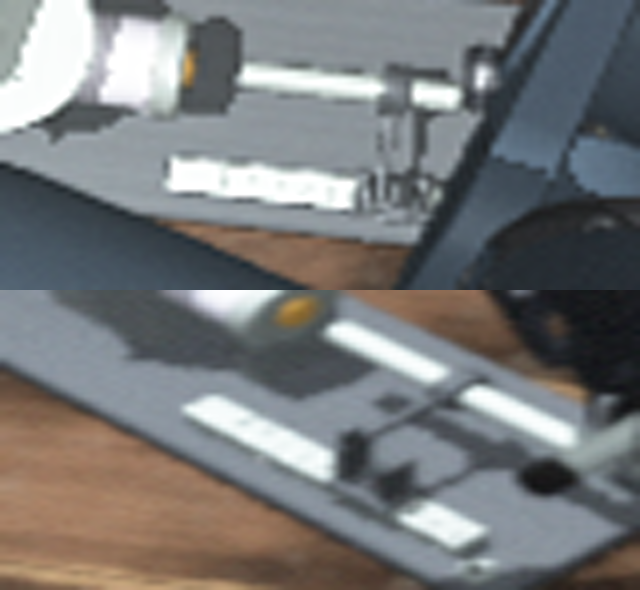

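View pics/wrist9.png

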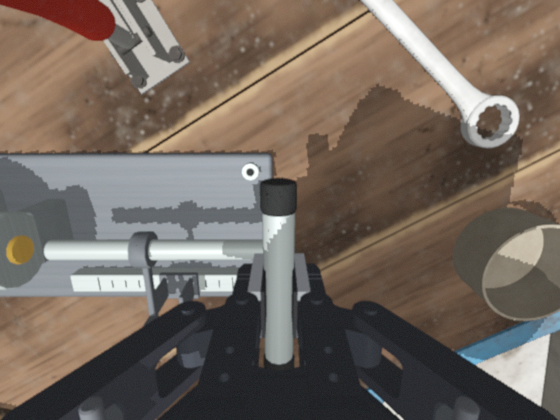

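The blade stands about 5.5–6.5 mm short of the middle in all three views, so I pull 6 mm more.

Call:
move_arm:
  deltas:
    - [0,0.005,0,0,0]
    - [0,0.01,0,0,0]
    - [0,0.015,0,0,0]
    - [0,0.015,0,0,0]
    - [0,0.015,0,0,0]
    - [0,0.015,0,0,0]
    - [0,0.015,0,0,0]
    - [0,0.015,0,0,0]

```text
t: 11.47
tcp_pos: [0.4948, -0.1363, 0.0959]
tool_rot: [0.997, -0.079, 0.002, -0.001]
force: [4.7, 9.1, 6.0]
finger_gap: 0.136
```

```bash
python3 m.py 10
```

```text
t 11.4667 tcp [ 0.4948 -0.1363  0.0959] yang -1.73 q6 1.236 gap 0.1360217253810259 F [4.7 9.1 6. ] zax [ 0.004  0.002 -1.   ]
delta units [-0.001  -0.1512  0.0026] twist units -0.006852654441098949
tcp t-frame -0.14454836555229467
top fin {-77.0: 1, -76.0: 3, -75.0: 2, -74.0: 4, -57.0: 2, -56.0: 3, -55.0: 1} blade {-67.0: 1, -66.0: 3, -65.0: 4, -64.0: 4, -63.0: 3}
scene fin {-78.0: 3, -76.0: 3, -75.0: 3, -74.0: 2, -73.0: 1, -72.0: 1, -65.0: 1, -59.0: 1, -58.0: 1, -57.0: 2, -56.0: 2} blade {-69.0: 1, -68.0: 1, -67.0: 3, -66.0: 2, -65.0: 3, -64.0: 4, -63.0: 3, -61.0: 1}
wrist fin {-77.0: 2, -76.0: 46, -75.0: 29, -74.0: 20, -73.0: 7, -65.0: 1, -58.0: 2, -57.0: 37, -56.0: 40, -55.0: 37, -54.0: 6} blade {-67.0: 2, -66.0: 57, -65.0: 44, -64.0: 44, -63.0: 40, -62.0: 5}
```

View pics/z10.png

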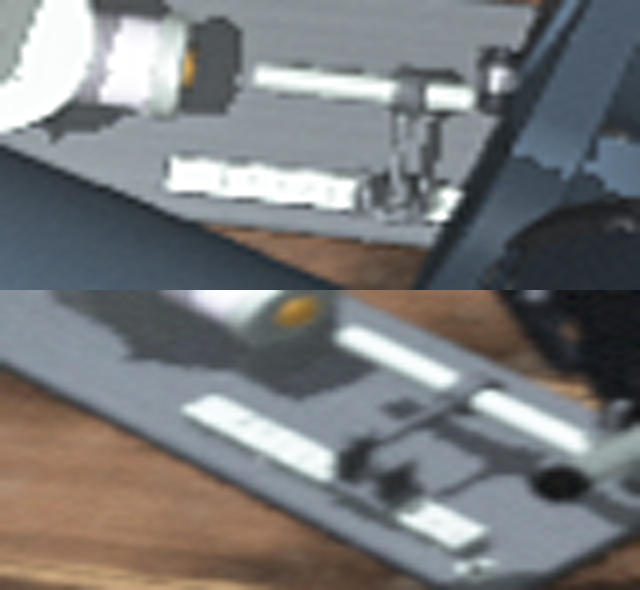

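View pics/wrist10.png

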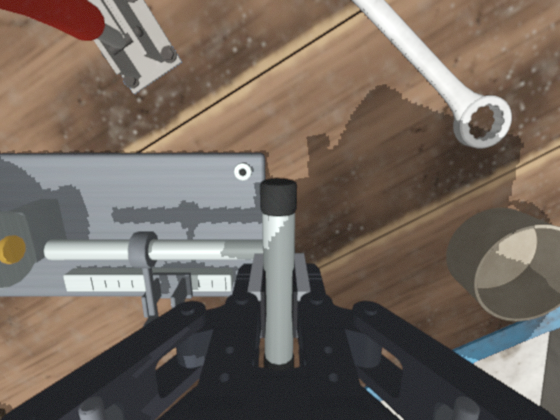

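The blade is about 1 mm short of the middle. One small trim and settle, then a final check.

Call:
move_arm:
  deltas:
    - [0,0.003,0,0,0]
    - [0,0.003,0,0,0]
    - [0,0.003,0,0,0]
    - [0,0.003,0,0,0]
    - [0,0.003,0,0,0]
    - [0,0.003,0,0,0]
    - [0,0.003,0,0,0]
    - [0,0.003,0,0,0]

```text
t: 12.28
tcp_pos: [0.4947, -0.1374, 0.0959]
tool_rot: [0.997, -0.079, 0.002, -0.001]
force: [4.5, 10.8, 6.0]
finger_gap: 0.134
```

```bash
python3 m.py 11
python3 - <<'E'
from h import *
a,b=load('scene0')['p'],load('scene11')['p']
x=np.abs(a.astype(int)-b).sum(2)
cv2.imwrite('pics/cmp.png',np.vstack([a[130:330,100:400],b[130:330,100:400]])[:,:,::-1])
E
```

```text
t 12.2833 tcp [ 0.4947 -0.1374  0.0959] yang -1.73 q6 1.234 gap 0.1343437744584913 F [ 4.5 10.8  6. ] zax [ 0.004  0.002 -1.   ]
delta units [-0.001  -0.1541  0.0026] twist units -0.006762462404036995
tcp t-frame -0.14569608225155595
top fin {-77.0: 2, -76.0: 2, -75.0: 2, -74.0: 4, -57.0: 2, -56.0: 3, -55.0: 2} blade {-68.0: 1, -67.0: 3, -66.0: 4, -65.0: 3, -64.0: 1}
scene fin {-79.0: 1, -77.0: 2, -76.0: 3, -75.0: 6, -74.0: 2, -67.0: 1, -66.0: 1, -58.0: 1, -57.0: 3, -56.0: 1, -55.0: 2, -54.0: 1} blade {-69.0: 2, -68.0: 4, -67.0: 9, -66.0: 1, -65.0: 4, -63.0: 1}
wrist fin {-76.0: 56, -75.0: 26, -74.0: 25, -73.0: 4, -67.0: 2, -58.0: 2, -57.0: 73, -56.0: 48, -55.0: 31, -54.0: 9} blade {-68.0: 6, -67.0: 58, -66.0: 48, -65.0: 42, -64.0: 35, -63.0: 3}
```

View pics/cmp.png

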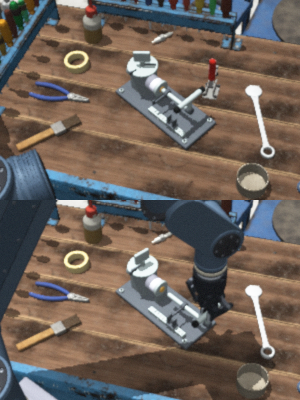

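The blade is centred between the fins to within 1 mm. The comparison picture shows the tape, pliers, plug and tin where they were and the key still turned, so I hand in.

```bash
python3 -c "
from station import manip
print(manip.sign_off(), manip.sense()['t'])"
```

```text
the job is handed in; nothing more can be done
the job is handed in; nothing more can be done
```

The spring tester is set up and handed in at about t = 12.4 s (limit 54 s), with the gripper still holding the crossbar. The sign-off gave no verdict, so what follows rests on my own measurements.

- **Key:** I wound it clockwise by about 2.43 rad. One grasp was enough, because the wrist had the range, although the task expected more than one. The pointer ended about 0.13 rad past the mark tab, which puts the key at roughly 2.5 rad. It looked unchanged in the last scene picture.
- **Slide:** I pulled the crossbar out about 61 mm and held it with an 80 N grip. In the last pictures the blade is within about 1 mm of the middle between the fins in all three cameras. The measured pull of about 11 N fits the spring.
- **Rider and bystanders:** The rider showed no visible shift, and the tin, tape, pliers and plug were where they started.
- **Disagreement:** Key, crossbar and rider measured 6–9 mm to one side (tester -y) of where a centre line through the plate would put them. The cameras agreed with each other on this. I used the measured positions instead, and both grasps fitted.

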